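# Snug a setter's stick into the bench clamp with the inner knob

## Robot

A 7-joint arm with a two-finger parallel gripper is mounted at the origin on the work surface. World frame = base frame: x ahead of the robot, y to its left, z up, the work surface at z = 0. Lengths are in m, angles in rad, forces in N, time in s.
With the tool pointing down it reaches from about 0.425 to 0.95 m from the base axis. Payload 4.7 kg.
Tool frame: the origin (TCP) lies between the finger pads; the fingertips stand 25 mm ahead of it and the grasp point (between the pads) lies 6 mm ahead of it (robot.tip_extent is the distance from the TCP to the fingertips, in m); z points along the fingers, y is the line along which they close (so a half turn about z gives the same grasp; the last joint's range is limited). The gripper opens to 85 mm and grips with 20 to 120 N. Pads are 22 mm wide; open, the fingers measure 114 mm over their backs; the gripper's body (76 mm by 85 mm) begins 54 mm behind the grasp point. The pads swing forward as they close: fully open they stand 13 mm farther back than shut.
Start: joints at [1.305, 0.469, -0.049, 1.532, 0.024, 1.141, -0.082], TCP at [0.158, -0.656, 0.256] pointing down, gripper open.
Joint ranges: [-2.59, 2.59], [-0.33, 1.99], [-1.39, 1.29], [0.1, 2.45], [-1.04, 4.18], [0.21, 1.99], [-2.66, 2.66]. Speed limits (rad/s): [2.57, 2.57, 3.14, 3.14, 3.14, 3.14, 3.14].

## Interface

Orientations are given as a 3x3 rotation matrix whose columns are the frame's x, y, z axes.
In Python, from cell import robot, imaging gives the robot as it stands. Calls block until the motion is done:
- robot.goto(position, orientation): joint-space move of the TCP to a pose.
- robot.movel(position, orientation=None, speed=0.15): straight line of the TCP; orientation=None keeps the orientation; speed is the mean speed in m/s.
- robot.movej(angles): joint-space move.
- robot.gripper_to(opening, strength=None): finger opening in m; strength is the grip in N (None keeps the last); returns when the fingers have stopped.
- robot.hold(seconds).
- robot.solve_ik(position, orientation): joint angles nearest the present ones, or None.
- robot.state(): the state.
- imaging.grab_frame(name): name is "scene" or "side" or "wrist"; returns a dict with "img" (480x640x3 uint8, red, green, blue), "K" (3x3 intrinsics, pixels), "rvec" (rotation vector, rad) and "tvec" (3), from world to camera coordinates, as OpenCV has them; the wrist camera has in their place "tool_from_camera" (4x4, takes a point from camera to tool coordinates, whose origin is the TCP and whose axes are the flange's). Camera axes: x right, y down, z forward; pixel columns grow to the right and rows downward; lengths in m; the calibration is good to about 2 mm. A picture is of the moment at which its call begins: read the wrist's pose just before it. There is no depth.
A pose or a line that the arm cannot do raises robot.IKError and nothing moves.
- robot.job_done(): hands the job in; it is judged then, once.
The state is a dict: "time": time; "joint_pos": joint angles; "joint_velocities": joint speeds; "tau": joint torques, N m; "position": TCP position; "tool_rot": TCP orientation; "contact_force": force on the tool from outside, world axes, zero at the start; "ft_torque": the same for the moment, N m; "grip_width": finger opening in m; "finger_force": force on a finger pad.
Only numpy, scipy, OpenCV 4.12 (cv2) and the standard library are available. Lean on these libraries where they do the work, as an engineer would, in place of code of your own. Each camera call takes 0.05 s, during which the arm holds its last target. There are 200 camera calls.

## Task

Stand the setter's stick that carries the little brooch upright in the nest of the bench clamp, between the two jaws, and let go of it. Then turn the small inner knob clockwise until the jaw closes on the stick and holds it snug, with about 10 newtons and never cranked tight, without disturbing the broad outer ring under the knob, which is already set. Leave the plain stick, the ring mandrel and the tray of stones as they are.

Things in the scene. Friction and masses are not known exactly. Their poses are not given: they have to be found in the camera images.
- clamp: steel stick clamp fixed to the bench: plate 260 x 100 x 20 mm (its x, y, z), origin at the centre of its underside; place and yaw vary. At -x a grey gearbox (85 x 80 mm, top 50 mm up) carries two concentric aluminium knobs on a vertical axis 60 mm from the origin; at +x two steel jaws 36 mm wide (y), tops 56 mm above the bench, close along x
- nest (a point): centre of the nest, on the plate's top (20 mm above the bench), 55 mm from the clamp's origin along +x, between the jaws. The moving jaw's face starts 15.4 to 17 mm from it towards -x; the back jaw's face stands 14.5 to 23.5 mm from it towards +x, differing from job to job and not reported. The back jaw does not give under the clamping load
- jaw: the moving jaw, driven by the inner knob: 12 mm along the clamp's +x (towards the back jaw) per radian. Origin at the middle of its face's lower edge, on the plate (pad not pressed). The brass pad on its face is sprung, 7 N per mm, up to 5 mm. It pushes the stick along the plate to the back jaw; only then does the load rise
- inner_knob (a joint): angle of the inner knob in rad, 0 (jaw open) to 2.1, growing clockwise seen from above; starts at 0 to 0.13; stick, jaw and back jaw meet somewhere about 0.6 to 1.4. Turning it takes about 0.22 N m anywhere, plus 0.012 N m for each newton of clamping load ; friction shows fully only while it turns, so compare like with like: the rise over the free level tells the load. It stays where left
- inner_knob_top (a point): centre of the top face of the inner knob, 96 mm above the bench. The knob is a knurled aluminium cylinder 26 mm across that rises 30 mm above the outer ring's top
- outer_ring (a joint): angle of the outer ring in rad, growing clockwise seen from above, already set (anywhere from -1 to 1) and to be left alone. The ring is 60 mm across, its top 66 mm above the bench, directly under the inner knob on the same axis; it turns very easily (0.015 N m) and independently of the inner knob
- ring_mark (a point): the black index mark on the top of the outer ring, 28 mm from the axis: moves if the ring is turned
- stick: the setter's stick to be clamped: an upright dark wooden cylinder 24 mm across and 75 mm tall, with a small copper brooch 18 mm across and some 8 mm high on its top end; origin at the centre of its underside. It stands loose on the bench, 40 to 80 g; best gripped by the wood 50 to 65 mm above its underside, above the jaws
- plain_stick: a bystander: the same wooden stick without a brooch, origin at the centre of its underside; leave it alone. It, the mandrel and the stick stand in one another's places from job to job
- mandrel: a bystander: steel ring mandrel, a tapered post 75 mm tall on a foot 38 mm across, origin at the centre of its underside; leave it alone
- tray: a bystander: black plastic tray of stones, 120 x 90 x 15 mm, origin at the centre of its underside; leave it alone
Mind the look-alikes: they are no part of the job. Leave any turquoise look-alike of the stick alone.

How it is judged:
On the way:
1. the brooch stick stands upright in the nest, let go (horizontal distance between stick and nest below 0.015 m and z of stick in the frame of nest below 0.003 m and angle between stick's own z axis and vertical below 0.1 rad and contact force between the fingers and stick below 0.2 N), for 0.2 s.
At the end, for the whole second after the job is handed in: the brooch stick stands upright (within 0.1 rad) on the base plate in the nest, within 15 mm of its centre, at rest; the jaw bears on it with 5 to 17 N; the outer ring's mark is within 4 mm of where it began (horizontal distance between stick and nest below 0.015 m and z of stick in the frame of nest below 0.003 m and angle between stick's own z axis and vertical below 0.1 rad and linear speed of stick below 0.01 m/s and contact force between jaw and stick between 5 and 17 N and distance of ring_mark from where it was at the start of the episode below 0.004 m); the robot touches nothing.
It fails at once if the outer ring is turned (its mark moves more than 4 mm) (distance of ring_mark from where it was at the start of the episode above 0.004 m).
It fails at once if the clamp is cranked tight (more than 22 N on the stick) (contact force between jaw and stick above 22 N).
It fails at once if a bystander is disturbed (moved more than 20 mm) (distance of any of plain_stick, mandrel, tray from where it was at the start of the episode above 0.02 m).
It also fails if it takes over 64 s, if anything falls off the work surface, if the arm or the gripper's body presses on something with over 40 N, if the wrist force passes 120 N, or if a joint passes its speed limit or range.

## Working session

There is one attempt and no reset: what is moved stays moved. The work goes in short steps, each a Python script; the robot and the scene stay as the last script left them, time stands still between calls to the robot, and variables do not carry over. Pictures are saved under pics/ and viewed, at most 10 in all, crops included, and the job is handed in when it is done.

```bash
mkdir -p pics; ls; python3 - <<'E'
from cell import robot, imaging
import cv2
for n in ("scene","side"):
    f=imaging.grab_frame(n); cv2.imwrite(f"pics/{n}0.png",f["img"][:,:,::-1])
    print(n,f["K"].tolist(),f["rvec"],f["tvec"])
s=robot.state(); print(s["time"],s["position"],s["tool_rot"],s["grip_width"])
E
```

```text
pics
scene [[464.50551966933983, 0.0, 318.04464225123667], [0.0, 464.50551966933983, 238.41905480580937], [0.0, 0.0, 1.0]] [ 1.73349635  1.74002374 -0.77733367] [ 0.0081031  -0.31414692  1.32340157]
side [[576.705676295814, 0.0, 315.3880842243635], [0.0, 576.705676295814, 229.75269490986105], [0.0, 0.0, 1.0]] [ 2.40672643 -0.55979496  0.19947518] [-0.50977808  0.25676266  1.12930488]
0.1 [ 0.15825862 -0.65570216  0.25537467] [[ 9.72092642e-01  2.34596860e-01 -4.56459321e-04]
 [ 2.34597299e-01 -9.72091187e-01  1.68276208e-03]
 [-4.89493825e-05 -1.74288476e-03 -9.99998480e-01]] 0.08554335597410882
```

View pics/scene0.png

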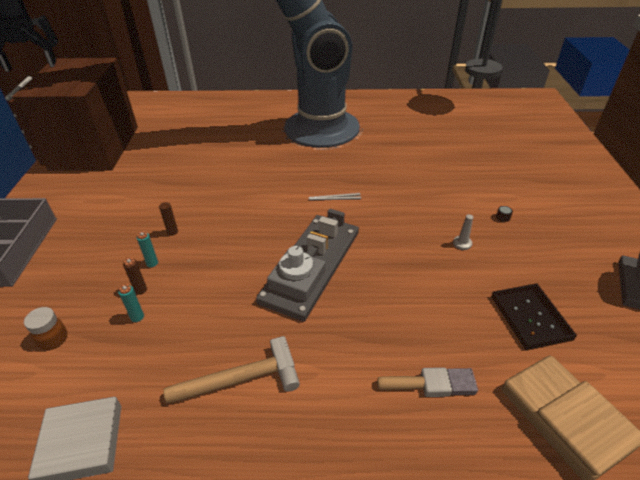

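View pics/side0.png

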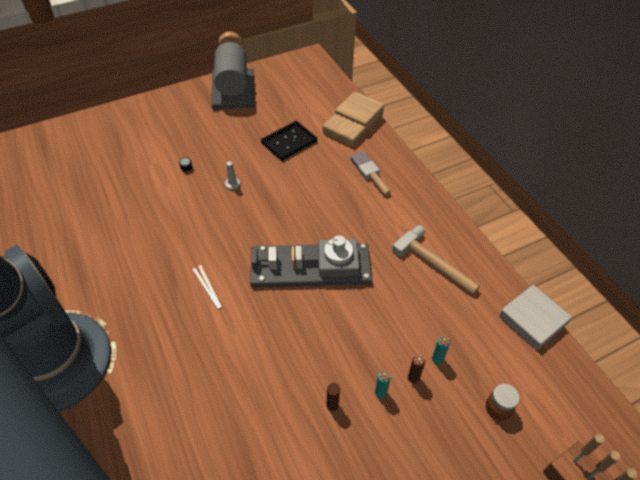

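The brooch stick is the dark stick between the two turquoise ones, at scene (135,276) and side (416,369). The plain stick is at scene (168,220) and the clamp at scene (310,262), with its knob at (295,252). Next I locate these and take closer looks with the wrist camera.

```bash
cat > h.py <<'E'
import numpy as np, cv2
from cell import robot, imaging
def cam(f, s=None):
    if "rvec" in f:
        R=cv2.Rodrigues(np.array(f["rvec"]))[0]; return R.T, -R.T@np.array(f["tvec"]).ravel()
    T=np.array(f["tool_from_camera"]); Rt=np.array(s["tool_rot"])
    return Rt@T[:3,:3], Rt@T[:3,3]+np.array(s["position"])
def onz(K,C,px,z):
    R,t=C; d=R@np.linalg.inv(np.array(K))@np.array([px[0],px[1],1.]); return t+d*(z-t[2])/d[2]
def project(K,C,p):
    R,t=C; q=np.array(K)@(R.T@(np.array(p)-t)); return q[:2]/q[2]
def down(yaw):  # tool y axis (closing line) along world angle yaw
    y=np.array([np.cos(yaw),np.sin(yaw),0]); z=np.array([0,0,-1.]); return np.column_stack([np.cross(y,z),y,z])
def wrist(name):
    s=robot.state(); f=imaging.grab_frame("wrist"); cv2.imwrite(f"pics/{name}.png",f["img"][:,:,::-1])
    return np.array(f["K"]),cam(f,s)
E
python3 - <<'E'
from h import *
P={"scene":[("knob",(295,250),.096),("sticktop",(132,262),.079),("plaintop",(166,205),.075),("c1",(264,294),.02),("c2",(302,308),.02),("c3",(351,231),.02),("turq1",(125,288),.079),("turq2",(144,236),.079)],
"side":[("knob",(338,241),.096),("sticktop",(418,359),.079),("plaintop",(333,387),.075),("c1",(367,275),.02),("c2",(363,246),.02),("c3",(263,249),.02),("c4",(261,281),.02),("turq1",(442,340),.079),("turq2",(383,375),.079)]}
for n in P:
    f=imaging.grab_frame(n); C=cam(f)
    for a,p,z in P[n]: print(n,a,onz(f["K"],C,p,z).round(3))
f=imaging.grab_frame("wrist"); print(f["K"],np.array(f["tool_from_camera"]).round(3))
E
```

```text
scene knob [ 0.599 -0.042  0.096]
scene sticktop [ 0.611 -0.332  0.079]
scene plaintop [ 0.443 -0.314  0.075]
scene c1 [ 0.635 -0.1    0.02 ]
scene c2 [ 0.667 -0.03   0.02 ]
scene c3 [0.464 0.065 0.02 ]
scene turq1 [ 0.672 -0.325  0.079]
scene turq2 [ 0.542 -0.33   0.079]
side knob [ 0.598 -0.046  0.096]
side sticktop [ 0.609 -0.339  0.079]
side plaintop [ 0.447 -0.317  0.075]
side c1 [ 0.64  -0.103  0.02 ]
side c2 [ 0.671 -0.031  0.02 ]
side c3 [0.468 0.059 0.02 ]
side c4 [ 0.431 -0.018  0.02 ]
side turq1 [ 0.67  -0.326  0.079]
side turq2 [ 0.536 -0.337  0.079]
[[371.78164017   0.         316.10884241]
 [  0.         371.78164017 244.0807228 ]
 [  0.           0.           1.        ]] [[ 0.    -0.95  -0.312  0.08 ]
 [ 1.     0.    -0.     0.001]
 [ 0.    -0.312  0.95  -0.118]
 [ 0.     0.     0.     1.   ]]
```

```bash
python3 - <<'E'
from h import *
import json
u=np.radians(157); R=down(u+np.pi/2)
robot.goto([0.505,0.0,0.24],R)
K,C=wrist("clamp1"); s=robot.state(); print(s["time"],s["joint_pos"],s["position"])
json.dump([K.tolist(),C[0].tolist(),C[1].tolist()],open("clamp1.json","w"))
U=np.array([np.cos(u),np.sin(u),0])
for n,p in dict(knob=[.603,-.044,.096],nest=[.5,0,.02]).items(): print(n,project(K,C,p))
robot.goto([0.61,-0.336,0.22],down(-np.pi/2))
K,C=wrist("stick1"); s=robot.state(); print(s["time"],s["joint_pos"])
json.dump([K.tolist(),C[0].tolist(),C[1].tolist()],open("stick1.json","w"))
print(project(K,C,[.61,-.336,.083]))
E
```

```text
2.925 [ 0.46546515  0.27229579 -0.64878586  1.92048782  0.19316373  1.01071812
 -2.24260759] [ 0.50516707 -0.00082612  0.23995081]
knob [317.29537935  78.37737199]
nest [316.83514744 217.85583208]
4.3 [ 0.79356069  0.59062414 -0.54404936  1.49400305  0.32070043  1.14629769
 -1.37568285]
[318.43524495 239.61635827]
```

View pics/clamp1.png

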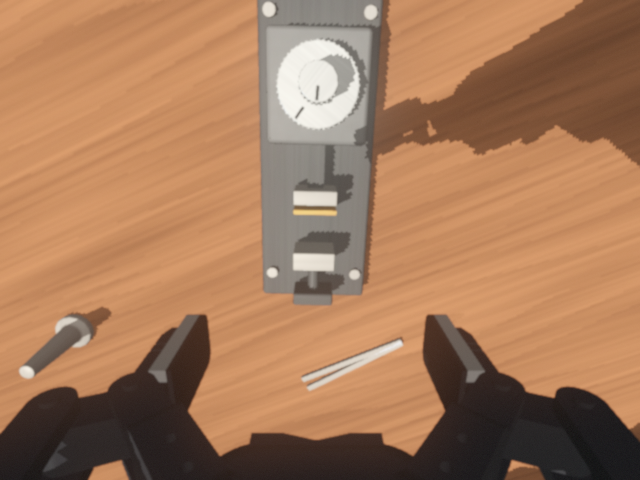

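View pics/stick1.png

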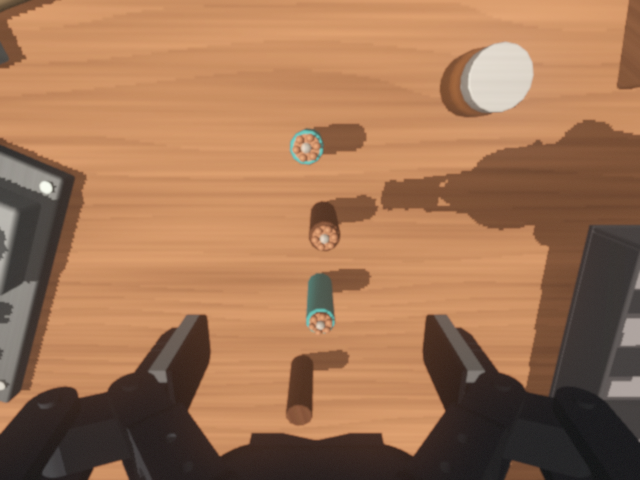

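The wrist view of the clamp shows:
- knob top: (318,80)
- plate screws: (268,9), (371,12), (272,272), (355,274)
- moving jaw's brass pad edge: row 215
- back jaw's top edge: row 254

In the stick view the brooch stick's top is at (324,236).

```bash
python3 - <<'E'
from h import *
import json
L=lambda n:(lambda a:(np.array(a[0]),(np.array(a[1]),np.array(a[2]))))(json.load(open(n)))
K,C=L("clamp1.json")
sc=[onz(K,C,p,.021)[:2] for p in [(268,9),(371,12),(272,272),(355,274)]]
d=(sc[2]+sc[3]-sc[0]-sc[1]); yaw=np.arctan2(d[1],d[0]); o=np.mean(sc,0)
print("origin",o.round(4),"yaw",np.degrees(yaw),[np.round(q,3).tolist() for q in sc])
U=np.array([np.cos(yaw),np.sin(yaw)]);V=np.array([-U[1],U[0]])
for n,p,z in [("knob",(318,80),.096),("ring",(318,85),.066),("padT",(315,215),.05),("padT56",(315,215),.056),("jawtop",(315,206),.056),("back",(314,254),.056),("backbot",(314,243),.02)]:
    q=onz(K,C,p,z)[:2]; print(n,q.round(4),"local",((q-o)@U).round(4),((q-o)@V).round(4))
K,C=L("stick1.json"); print(onz(K,C,(324,236),.077))
E
```

```text
origin [ 0.5525 -0.0218] yaw 155.58385136266298 [[0.672, -0.031], [0.638, -0.105], [0.467, 0.062], [0.433, -0.012]]
knob [ 0.6019 -0.044 ] local -0.0542 -0.0001
ring [ 0.6015 -0.044 ] local -0.0538 0.0
padT [ 0.5099 -0.0025] local 0.0468 0.0001
padT56 [ 0.5112 -0.003 ] local 0.0453 0.0
jawtop [ 0.5182 -0.006 ] local 0.0377 -0.0001
back [0.4798 0.0113] local 0.0799 -0.0
backbot [0.4783 0.0122] local 0.0816 -0.0002
[ 0.61091043 -0.3401116   0.077     ]
```

```bash
python3 - <<'E'
import cv2
a=cv2.imread("pics/clamp1.png")[0:310,240:400]
cv2.imwrite("pics/c1z.png",cv2.resize(a[170:310],None,fx=4,fy=4,interpolation=cv2.INTER_CUBIC))
E
```

```text
(no output)
```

View pics/c1z.png

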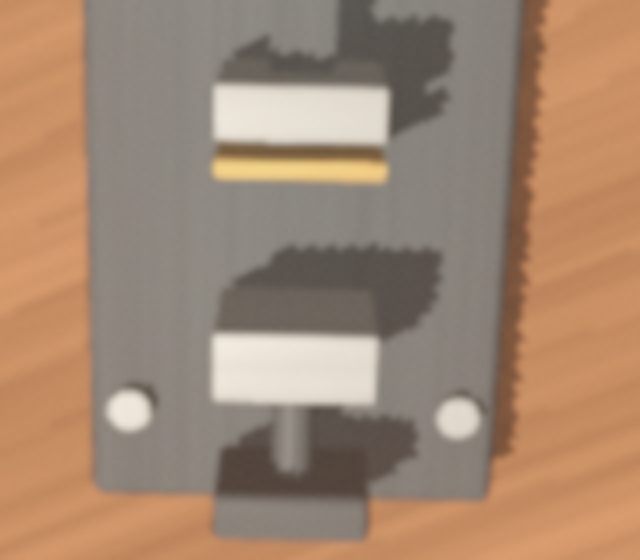

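```bash
python3 - <<'E'
from h import *
Y=np.radians(155.6)
R0=down(-np.pi/2); g=np.array([0.611,-0.340,0.064])
robot.movel(g,R0,speed=0.12)
robot.gripper_to(0.018,30); s=robot.state(); print("grip",s["time"],s["grip_width"],s["finger_force"],s["position"])
robot.movel(g+[0,0,.13],speed=0.2)
R=down(Y+np.pi/2); p=np.array([0.4953,0.0043,0.2])
robot.goto(p,R); s=robot.state(); print("above",s["time"],s["grip_width"],s["position"])
robot.movel([p[0],p[1],0.090],speed=0.1)
robot.hold(.2); f0=np.array(robot.state()["contact_force"])
z=.090
while z>.081:
    z-=.001; robot.movel([p[0],p[1],z],speed=0.02); f=np.array(robot.state()["contact_force"])-f0
    print(round(z,4),f.round(1))
    if f[2]>3: break
K,C=wrist("placed_held"); print(robot.state()["time"])
E
```

```text
grip 6.3333 0.02341336031353712 29.46487401612103 [ 0.61113446 -0.34004106  0.06423579]
above 8.4917 0.023256741417972883 [0.49586164 0.00328327 0.19978234]
0.089 [-0.8 -0.2  0.4]
0.088 [-0.   0.2  0.7]
0.087 [-0.3 -0.2  0.2]
0.086 [-0.1  1.5  0.6]
0.085 [-0.2 -0.   0.5]
0.084 [-0.4  0.2  2.2]
0.083 [-3.5 -0.7 11.1]
11.7417
```

View pics/placed_held.png

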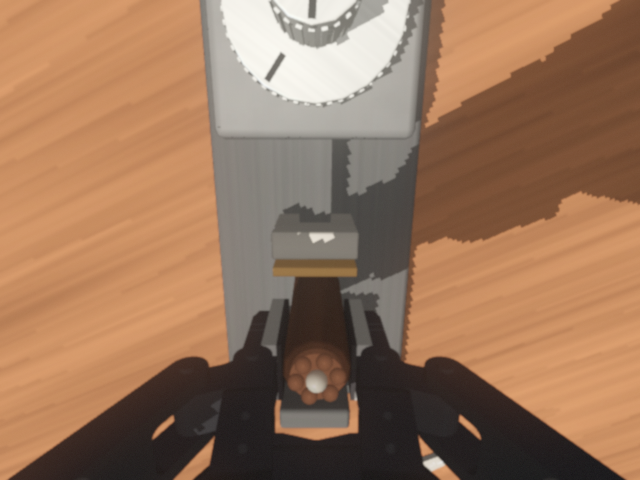

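The held stick, with its brooch at (317,380), stands between the moving jaw's pad (row 270) and the back jaw (row 410). Contact came at the expected plate height, so I release it and check.

```bash
python3 - <<'E'
from h import *
import json
s=robot.state(); p=np.array(s["position"])
robot.movel([0.4953,0.0043,.0842],speed=0.02)
robot.gripper_to(0.055); robot.hold(.3)
robot.movel([0.4953,0.0043,.19],speed=0.12)
K,C=wrist("released"); s=robot.state(); print(s["time"],s["joint_pos"])
json.dump([K.tolist(),C[0].tolist(),C[1].tolist()],open("rel.json","w"))
print("expect top",project(K,C,[.4953,.0043,.10]),"base",project(K,C,[.4953,.0043,.02]),"knob",project(K,C,[.6019,-.044,.096]))
E
```

```text
13.7833 [ 0.41800637  0.31492903 -0.61215107  1.99841184  0.22922105  0.89742626
 -2.31208734]
expect top [314.40140126 262.23364497] base [314.81701023 226.30875173] knob [314.01062789  44.27818097]
```

View pics/released.png

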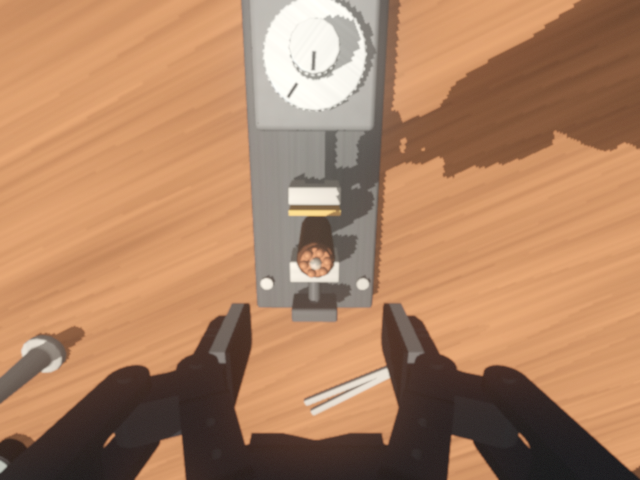

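The stick stands upright in the nest: its top is at (315,261), as predicted, and the knob at (314,45) also matches. Next I grip the knob and turn it through the free range.

```bash
cat >> h.py <<'E'
KN=np.array([0.602,-0.044,0.097]); A0=np.radians(75)
def turn(a,base):
    robot.goto(KN,down(A0-a)); s=robot.state()
    m=np.array(s["ft_torque"])-base[1]; f=np.array(s["contact_force"])-base[0]
    # moment about the vertical knob axis
    print(f"{s['time']:.2f} a={a:.3f} mz={m[2]:.3f} tau7={s['tau'][6]:.3f} f={f.round(1)} w={s['grip_width']:.4f}",flush=True)
    return m[2]
E
python3 - <<'E'
from h import *
import json
robot.goto([*KN[:2],.19],down(A0)); s=robot.state(); print(s["time"],s["joint_pos"])
robot.movel(KN,speed=0.1); robot.hold(.2)
s=robot.state(); base=[list(s["contact_force"]),list(s["ft_torque"])]; json.dump(base,open("base.json","w"))
print("pre",np.round(base,3).tolist(),s["position"],s["tau"][6])
robot.gripper_to(0.015,70); s=robot.state(); print("grip",s["grip_width"],s["finger_force"],np.array(s["contact_force"]).round(1),np.array(s["ft_torque"]).round(3))
base=[np.array(b) for b in base]
for i in range(0,9): turn(.03*i if i<4 else .09+.06*(i-3),base)
E
```

```text
16.3417 [ 0.78186601  0.71989633 -1.17824342  1.73657524  0.71618537  1.1888971
  0.70962584]
pre [[-0.171, 0.36, -0.373], [0.066, 0.007, -0.033]] [ 0.60232978 -0.04400646  0.09759866] 7.164603630371857e-05
grip 0.023861595361875678 68.5555350780487 [-0.7  1.2  3.9] [ 0.279  0.138 -0.038]
18.26 a=0.000 mz=-0.015 tau7=0.031 f=[-0.7  1.6  5.6] w=0.0237
18.51 a=0.030 mz=0.062 tau7=-0.020 f=[-1.7  1.5  6.4] w=0.0240
18.76 a=0.060 mz=-0.010 tau7=-0.026 f=[-0.7  1.2  5.2] w=0.0240
19.01 a=0.090 mz=0.046 tau7=-0.026 f=[-0.8  1.1  5.7] w=0.0236
19.26 a=0.150 mz=-0.103 tau7=0.090 f=[0.2 1.1 6.7] w=0.0242
19.51 a=0.210 mz=-0.070 tau7=0.074 f=[-0.7  1.6  6.5] w=0.0237
19.76 a=0.270 mz=-0.029 tau7=0.073 f=[0.  2.6 7.1] w=0.0238
20.01 a=0.330 mz=-0.116 tau7=0.073 f=[-1.2  0.7  6.4] w=0.0240
20.26 a=0.390 mz=-0.113 tau7=0.073 f=[-0.7  1.5  6.7] w=0.0238
```

View pics/knob1b.png

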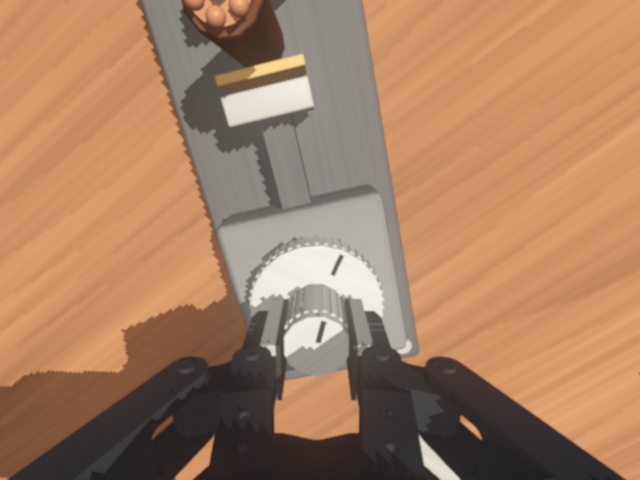

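The camera confirms the knob turns with the gripper (mark at 322,332), the jaw has advanced, and the ring is untouched. Sampled torque after equal steps is the load signal, so I continue in equal small steps.

```bash
cat >> h.py <<'E'
def step(a):
    robot.goto(KN,down(A0-a)); s=robot.state(); t0=s["tau"][6]; m=[s["ft_torque"][2]]
    for _ in range(5): robot.hold(.0167); s=robot.state(); m.append(s["ft_torque"][2])
    R=np.array(s["tool_rot"]); yaw=np.arctan2(R[1,1],R[0,1])
    print(f"{s['time']:.2f} a={a:.3f} real={A0-yaw:.4f} mz={np.mean(m):.3f} tau7={t0:.4f},{s['tau'][6]:.4f} f={np.array(s['contact_force']).round(1)}",flush=True)
    return np.mean(m),s["tau"][6]
E
python3 - <<'E'
from h import *
h=[]
for i in range(1,10):
    h.append(step(.39+.04*i))
    if i>4 and abs(h[-1][0])>1.4*np.mean(np.abs([x[0] for x in h[1:4]])): break
E
```

```text
20.79 a=0.430 real=0.4287 mz=-0.013 tau7=0.0096,0.0231 f=[-1.   1.2  6.5]
21.12 a=0.470 real=0.4686 mz=-0.039 tau7=0.0067,0.0201 f=[-1.   1.7  5.6]
21.46 a=0.510 real=0.5087 mz=-0.008 tau7=0.0056,0.0189 f=[-1.5  1.6  6.2]
21.79 a=0.550 real=0.5487 mz=-0.034 tau7=0.0016,0.0149 f=[-1.7  1.3  6.2]
22.12 a=0.590 real=0.5887 mz=0.006 tau7=0.0014,0.0147 f=[-1.2  2.1  6.9]
22.46 a=0.630 real=0.6287 mz=-0.035 tau7=0.0014,0.0146 f=[-1.5  1.1  5.5]
22.79 a=0.670 real=0.6686 mz=-0.009 tau7=0.0013,0.0145 f=[-1.5  1.   5.5]
23.12 a=0.710 real=0.7087 mz=-0.015 tau7=0.0013,0.0144 f=[-1.7  1.3  6.3]
23.46 a=0.750 real=0.7487 mz=-0.015 tau7=0.0012,0.0144 f=[-1.8  1.2  6.3]
```

```bash
python3 - <<'E'
from h import *
def rep(l,t0):
    s=robot.state(); print(f"{l} dt={s['time']-t0:.3f} mz={s['ft_torque'][2]:.3f} tau7={s['tau'][6]:.3f} qd7={s['joint_velocities'][6]:.3f}")
def T(): return robot.state()["time"]
t=T(); robot.goto(KN,down(A0-.45)); rep("back goto .30",t)
t=T(); robot.movel(KN,down(A0-.50)); rep("movel rot .05",t)
t=T(); robot.movel(KN+[0,0,.0005],down(A0-.55),speed=.01); rep("movel .5mm@.01 rot .05",t)
t=T(); robot.movel(KN,down(A0-.60),speed=.004); rep("movel .5mm@.004 rot .05",t)
t=T(); robot.movel(KN+[0,0,.0005],down(A0-.65),speed=.02); rep("movel .5mm@.02 rot .05",t)
t=T(); robot.goto(KN,down(A0-.45)); rep("back goto .20",t)
q0=np.array(robot.state()["joint_pos"]); q=q0.copy(); 
for d in (.02,.02,.05,.05,.1):
    q[6]-=d; t=T(); robot.movej(q); rep(f"movej q7 {d}",t)
E
```

```text
back goto .30 dt=0.358 mz=0.231 tau7=-0.178 qd7=-0.005
movel rot .05 dt=0.250 mz=-0.013 tau7=0.035 qd7=0.001
movel .5mm@.01 rot .05 dt=0.250 mz=-0.048 tau7=0.040 qd7=-0.001
movel .5mm@.004 rot .05 dt=0.275 mz=-0.040 tau7=0.021 qd7=0.003
movel .5mm@.02 rot .05 dt=0.250 mz=-0.062 tau7=0.040 qd7=-0.003
back goto .20 dt=0.292 mz=0.163 tau7=-0.162 qd7=-0.009
movej q7 0.02 dt=0.250 mz=0.081 tau7=-0.112 qd7=-0.003
movej q7 0.02 dt=0.250 mz=0.030 tau7=-0.064 qd7=0.001
movej q7 0.05 dt=0.250 mz=-0.093 tau7=0.054 qd7=0.002
movej q7 0.05 dt=0.250 mz=-0.106 tau7=0.052 qd7=-0.000
movej q7 0.1 dt=0.250 mz=-0.223 tau7=0.170 qd7=0.005
```

Fast 0.1 rad strokes end at the full friction level (0.22 N m). I probe each angle with an identical back-and-forward stroke.

```bash
cat >> h.py <<'E'
def probe(a,back=.12):
    robot.goto(KN,down(A0-a+back)); robot.goto(KN,down(A0-a)); s=robot.state(); t0=s["tau"][6]; m=[s["ft_torque"][2]]
    for _ in range(6): robot.hold(.0167); m.append(robot.state()["ft_torque"][2])
    s=robot.state()
    print(f"{s['time']:.2f} a={a:.3f} mz={np.mean(m):.3f}+-{np.std(m)/7**.5:.3f} tau7={t0:.4f},{s['tau'][6]:.4f}",flush=True)
    return -np.mean(m)
E
python3 - <<'E'
from h import *
h=[]
for i in range(12):
    h.append(probe(.66+.04*i))
    if i>2 and h[-1]>np.mean(h[:3])+.045: break
E
```

```text
26.98 a=0.660 mz=-0.214+-0.016 tau7=0.1650,0.2179
27.58 a=0.700 mz=-0.233+-0.010 tau7=0.1648,0.2176
28.18 a=0.740 mz=-0.220+-0.009 tau7=0.1619,0.2148
28.78 a=0.780 mz=-0.211+-0.009 tau7=0.1627,0.2154
29.38 a=0.820 mz=-0.233+-0.004 tau7=0.1627,0.2153
29.98 a=0.860 mz=-0.196+-0.011 tau7=0.1382,0.1916
30.58 a=0.900 mz=-0.159+-0.011 tau7=0.1074,0.1611
31.18 a=0.940 mz=-0.148+-0.007 tau7=0.0755,0.1293
31.78 a=0.980 mz=-0.107+-0.008 tau7=0.0428,0.0966
32.38 a=1.020 mz=-0.064+-0.011 tau7=0.0098,0.0635
32.98 a=1.060 mz=-0.037+-0.009 tau7=-0.0237,0.0300
33.58 a=1.100 mz=0.019+-0.009 tau7=-0.0575,-0.0038
```

```bash
python3 - <<'E'
from h import *
import json
K,C=wrist("knob2"); s=robot.state()
R=np.array(s["tool_rot"]); print(s["time"],A0-np.arctan2(R[1,1],R[0,1]),s["position"],np.round(s["joint_pos"],3),s["contact_force"],s["ft_torque"],s["grip_width"],s["finger_force"])
json.dump([K.tolist(),C[0].tolist(),C[1].tolist()],open("knob2.json","w"))
a=cv2.imread("pics/knob2.png"); cv2.imwrite("pics/knob2b.png",cv2.resize(a[:400,100:600],None,fx=1.6,fy=1.5))
E
```

```text
33.6333 1.098370400568614 [ 0.60188489 -0.04379834  0.09756336] [ 0.634  0.72  -0.908  1.812  0.687  0.96  -0.362] [-1.977061    1.9584838   8.09336461] [0.40109849 0.61101415 0.03370937] 0.02407993621294065 69.51617002487183
```

View pics/knob2b.png

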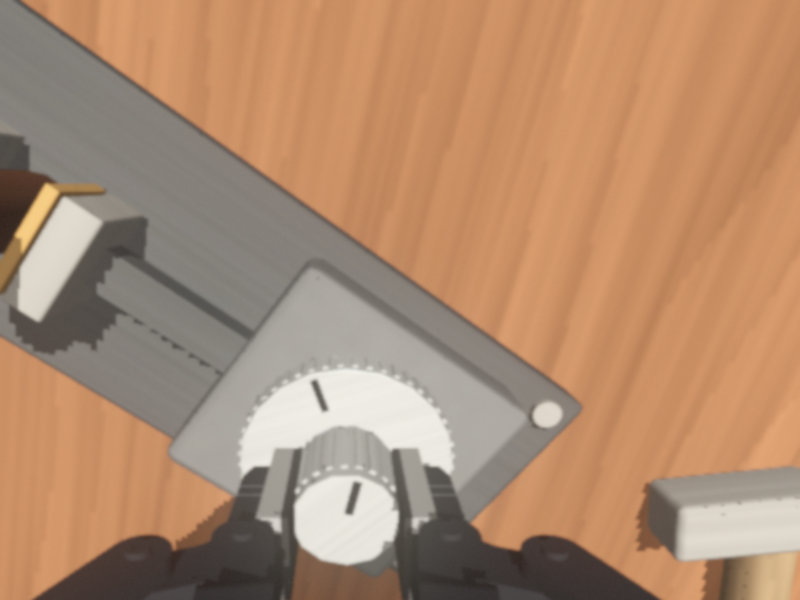

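The knob mark hasn't moved in the grip (about (321,332)), and the pad bears on the stick. The torque level rose from a≈0.84 rad at 1.0 N m/rad. That is exactly 0.012 N m/N × 84 N/rad, so the load here is about 18–20 N. I ease back to the angle for 10 N (a≈0.97).

```bash
python3 - <<'E'
from h import *
m=probe(.94); m=probe(.97)
print("load est",(0.222-m)/.012)
E
```

```text
34.33 a=0.940 mz=-0.136+-0.004 tau7=0.0755,0.1295
34.92 a=0.970 mz=-0.109+-0.011 tau7=0.0511,0.1049
load est 9.39185181434527
```

```bash
python3 - <<'E'
from h import *
import json
robot.gripper_to(0.05); robot.hold(.1)
robot.movel(KN+[0,0,.1],speed=0.12)
robot.goto([0.4953,0.0043,.19],down(np.radians(245.6)))
K,C=wrist("final"); s=robot.state(); print(s["time"],s["contact_force"])
K0,C0=(lambda a:(np.array(a[0]),(np.array(a[1]),np.array(a[2]))))(json.load(open("rel.json")))
# where the old ring mark (292.5,90) should show now if unmoved
print("mark expected",project(K,C,onz(K0,C0,(292.5,90),.066)))
a=cv2.imread("pics/final.png"); b=cv2.imread("pics/released.png")
cv2.imwrite("pics/cmp.png",cv2.resize(np.hstack([b[0:330,240:400],a[0:330,240:400]]),None,fx=1.8,fy=1.8,interpolation=cv2.INTER_CUBIC))
E
```

```text
38.275 [ 1.04787368  0.66240717 -0.86700123]
mark expected [293.49095342  91.23526555]
```

View pics/cmp.png

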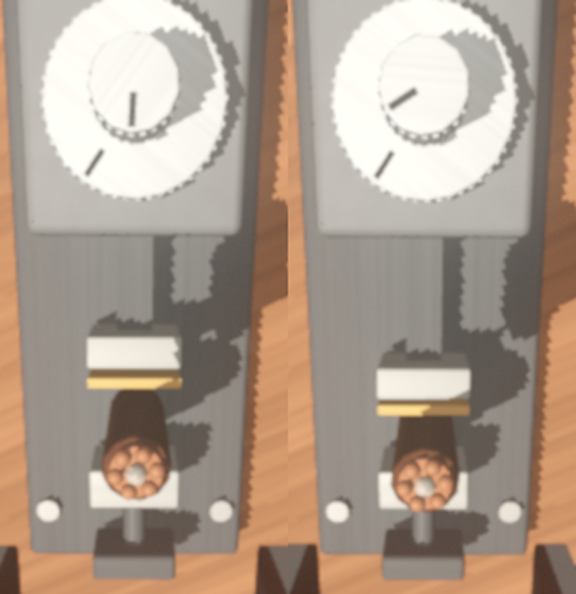

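The ring mark is unmoved, at crop (95,162) before and (385,163) after. The knob has turned about 1 rad clockwise and the stick stands upright against the back jaw, so I hand in.

```bash
python3 -c "
from cell import robot; print(robot.job_done())"
```

```text
the job is handed in; nothing more can be done
None
```

I handed the job in at about 38 s: the brooch stick stands upright in the nest, let go and clamped at an estimated 9–10 N, with the ring mark unmoved; while I was finding the clamping point the load briefly reached about 18–20 N, close to the 22 N limit, and I couldn't confirm its peak.

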